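Index the tube rack one row with the hand wheel and read it

TASK

Move the blue tube rack on to its next row under the reader: push the hand wheel clockwise (seen from above) by its red upright handle through exactly one turn, so that the handle is back where it stood. Then press the green read key on top of the reader head right down and let it come up. Only push with the fingers: do not grip the handle or the hub, do not touch the rack, and leave the things lying about where they are.

Things in the scene. Friction and masses are not known exactly. Their poses are not given: they have to be found in the camera images.
- stage: Rack indexing stage, fixed to the table: white bed 430 mm long (y), 130 mm wide, 90 mm at the wheel's end. Origin on the table under its middle; y runs along the bed from the hand wheel (at -155 mm) to the rack and the reader bridge (at +90 mm), z up. The white reader head, 136 x 58 mm, stands on two posts over the rack, from 114 to 163 mm high.
- handwheel (a joint): Angle of the hand wheel (vertical axis) in rad, growing clockwise seen from above; at 0 the handle points from the hub along the stage's -x axis; starts between -1 and 1. Black rim of radius 52 mm, 11 mm thick, centre line 88 mm high, three spokes. Needs 2 to 3 N at the handle, both ways, and stays where let go. One turn clockwise drives the rack 19.5 mm (one row) along stage +y.
- hub_top (a point): Top of the wheel's hub, on the wheel's axis, 96 mm above the table. The hub is 30 mm across.
- handle_top (a point): Top of the upright red handle on the rim, on the handle's own axis, 147 mm above the table and 52 mm from the wheel's axis. The red grip is 21 mm across and 50 mm high (from 97 to 147 mm above the table) and spins freely on its pin. It goes round with the wheel.
- carriage: Aluminium carriage, 88 x 146 mm, on the rails, with the blue tube rack (70 x 129 x 70 mm, capped tubes in it, tops about 101 mm above the table) clipped in. Moved only by the wheel; not to be touched.
- rack_mark (a point): Centre of the rack's underside; moves with the carriage along the stage's y axis (at y = 41 mm in the stage's frame when the wheel reads 0).
- read_key (a joint): Travel of the green round key (26 mm across) on top of the reader head: 0 up, 0.006 m right down; spring, about 5 N at full travel.
- read_key_top (a point): Centre of the top face of the green key, about 185 mm above the table when up; pressed straight down.
- red_tube: Bystander: loose sample tube with red cap, 20 mm across, 66 mm tall, standing in front of the stage. Origin under its foot.
- dropper: Bystander: loose yellow dropper bottle, 27 mm across, 84 mm tall, standing in front of the stage. Origin under its foot.
- blue_cartridge: Bystander: loose white test cartridge with a blue cap, 62 x 47 x 21 mm, lying in front of the wheel. Origin under its centre.
- timer: Bystander: loose bench timer, 62 x 67 x 20 mm, lying left of the stage. Origin under its centre.
- swab_pouch: Bystander: loose white swab pouch, 26 x 185 x 10 mm, lying at the left front. Origin under its centre.
- marker: Bystander: loose marker pen, 17 x 135 x 16 mm, lying at the right front. Origin under its centre.

How it is judged:
By the outcome, as a careful person would: the job done as asked, in the order asked, and still so for the second after the job is handed in, with the robot touching nothing.
It also fails if it takes over 58 s, if anything falls off the work surface, if the arm or the gripper's body presses on something with over 40 N, if the wrist force passes 120 N, or if a joint passes its speed limit or range.

ROBOT

A 7-joint arm with a two-finger parallel gripper is mounted at the origin on a cart in front of the work surface, level with it; the furniture and walls round the work are solid. World frame = base frame: x ahead of the robot, y to its left, z up, the work surface at z = 0. Lengths are in m, angles in degrees, forces in N, time in s.
With the tool pointing down it reaches from about 0.425 to 0.8 m from the base axis. Payload 8.3 kg.
Tool frame: the origin (TCP) lies at the very end of the fingers, on their centre line; the grasp point (between the pads) lies 19 mm behind it (ctrl.grasp_offset is the distance from the TCP to the grasp point, in m); z points along the fingers, y is the line along which they close (so a half turn about z gives the same grasp; the last joint's range is limited). The gripper opens to 85 mm and grips with 20 to 120 N. Pads are 22 mm wide; open, the fingers measure 114 mm over their backs; the gripper's body (76 mm by 85 mm) begins 54 mm behind the grasp point. The pads swing forward as they close: fully open they stand 13 mm farther back than shut.
Start: joints at [67.615, 21.967, 0.94, 78.501, -0.361, 79.538, -2.664], TCP at [0.201, -0.592, 0.231] pointing down, gripper open.
Joint ranges: [-169.22, 169.22], [-14.56, 117.87], [-87.37, 89.26], [10.42, 133.3], [-82.24, 262.24], [0.94, 117.77], [-172.7, 172.7]. Speed limits (degrees/s): [136.94, 136.94, 172.46, 172.46, 180, 180, 180].

INTERFACE

Orientations are given as [roll, pitch, yaw] about the fixed x, y, z axes, in that order (R = Rz(yaw) Ry(pitch) Rx(roll)).
In Python, from bench import ctrl gives the robot as it stands.
- The arm moves only by the tool drive_tool, never from a script. Its argument "steps" is a list that holds one entry, the list of rows, each a list of 6 numbers: the shift along the world's x, y, z in units of 60 mm (1.0 is 60 mm), then the turn, a rotation vector about the world's x, y, z in degrees. In form: [[[tx, ty, tz, ax, ay, az], ...]]. A call has 1 to 12 rows; each row shifts and turns the commanded pose from where the row before left it; what a row does not reach is not made up. A row lasts 1/8 s, in which the tool goes at most 62.5 mm and 10.7 degrees, less where a joint would pass 70% of its speed; a pose out of reach is approached as far as the arm can. A call is refused whole if a number of a shift passes 1 or a number of a turn 10.7, either way. A call with a gripper value outside its range is refused whole. "claw" is the closure, from -1 (fully open) to 1 (shut), set as the call begins (left out, the last holds). The fingers move at their own pace and stop on an object; "newtons" is the grip in N (left out, the last holds). Time passes only in rows, so rows that do not move let the fingers close. It gives the time, the measured TCP pose, the force, the opening and the grip force at its end, in the units of the state.
- ctrl.get_state(): the state, without advancing time (a new reading comes with each control period).
- ctrl.capture(name): name is "scene" or "top"; returns a dict with "color" (384x512x3 uint8, red, green, blue), "K" (3x3 intrinsics, pixels), "k1" (the pictures are not rectified: a ray, as slopes to the right and down, at radius r is drawn at 1 + k1 r^2 times it, then the intrinsics apply), "T" (4x4, takes a point from camera to world coordinates). Camera axes: x right, y up, looking along -z (the intrinsics and any distortion apply to the point x, -y, -z); pixel columns grow to the right and rows downward; lengths in m; the calibration is good to about 2 mm. A picture is of the moment at which its call begins. There is no depth.
- ctrl.finish_job(): hands the job in; it is judged then, once.
The state is a dict: "time_s": time; "qpos": joint angles; "qd": joint speeds; "tau": joint torques, N m; "tool_pos": TCP position; "tool_rot": TCP orientation; "force": force on the tool from outside, world axes, zero at the start; "moment": the same for the moment, N m; "width": finger opening in m; "grasp_force": force on a finger pad.
Only numpy, scipy, OpenCV 4.12 (cv2) and the standard library are available. Lean on these libraries where they do the work, as an engineer would, in place of code of your own. Each camera call takes 0.05 s, during which the arm holds its last target. There are 200 camera calls.

## Working session

There is one attempt and no reset: what is moved stays moved. The work goes in short steps, Python scripts to look and compute and a tool call to move; the robot and the scene stay as the last step left them, time stands still between calls to the robot, and variables do not carry over. Pictures are saved under pics/ and viewed, at most 10 in all, crops included, and the job is handed in when it is done.

Besides the shell and the picture viewer there is one more tool, called after "Request:" as name(argument=value, ...), one argument or row to a line, values as JSON. drive_tool: Moves the arm, as the interface text tells. Its arguments: {"type":"object","properties":{"steps":{"type":"array"},"claw":{"type":"number"},"newtons":{"type":"number"}},"required":["steps"]}

```bash
mkdir -p pics; cat > h.py <<'E'
import numpy as np, cv2
from bench import ctrl
def snap(n,fn):
    c=ctrl.capture(n); cv2.imwrite('pics/'+fn+'.png',c['color'][:,:,::-1]); np.savez('pics/'+fn+'.npz',K=c['K'],k1=c['k1'],T=c['T']); return c
def ray(c,u,v):
    K=c['K'];k1=float(c['k1']); d=np.array([(u-K[0,2])/K[0,0],(v-K[1,2])/K[1,1]]); s=d.copy()
    for _ in range(30): s=d/(1+k1*(s@s))
    T=c['T']; return T[:3,3],T[:3,:3]@np.array([s[0],-s[1],-1])
def atz(c,u,v,z):
    o,r=ray(c,u,v); return o+r*(z-o[2])/r[2]
def proj(c,p):
    T=c['T'];q=T[:3,:3].T@(np.array(p)-T[:3,3]); s=np.array([q[0],-q[1]])/-q[2]; s=s*(1+float(c['k1'])*(s@s)); K=c['K']
    return K[0,0]*s[0]+K[0,2],K[1,1]*s[1]+K[1,2]
E
python3 - <<'E'
from h import *
a=snap('scene','s0');b=snap('top','t0')
for n in('s0','t0'):
    i=cv2.imread(f'pics/{n}.png'); cv2.imwrite(f'pics/{n}b.png',cv2.resize(i,(800,600),interpolation=cv2.INTER_CUBIC))
print(a['T'],b['T'],b['K'],b['k1'],a['K'],a['k1'])
print(ctrl.get_state())
E
```

```text
[[-0.85032062  0.34182771 -0.40013581  0.09103694]
 [-0.52596512 -0.57766259  0.62423283  0.61301507]
 [-0.01776341  0.74125553  0.67098786  0.78789849]
 [ 0.          0.          0.          1.        ]] [[-0.02514195  0.99343697 -0.11158349  0.3410751 ]
 [-0.9996684  -0.02560586 -0.00272619 -0.00292187]
 [-0.00556549  0.11147794  0.99375132  1.19447252]
 [ 0.          0.          0.          1.        ]] [[393.37988945   0.         256.88893028]
 [  0.         393.37988945 192.39987034]
 [  0.           0.           1.        ]] -0.125453064170998 [[357.52687031   0.         259.40439423]
 [  0.         357.52687031 190.26369316]
 [  0.           0.           1.        ]] -0.09248962935536753
{'time_s': 0.1, 'qpos': array([67.61533623, 22.01129902,  0.93858194, 78.55497083, -0.36100811,
       79.53828776, -2.66481071]), 'qd': array([ 0.06787282, -0.103324  , -0.00392768, -0.13758302, -0.07712143,
        0.00288679,  0.0361922 ]), 'tau': array([ 3.12403223e-03, -6.29129577e+01,  8.47379062e-01, -3.72758210e+01,
        1.67807657e-02,  1.03873940e-02, -2.36506686e-06]), 'tool_pos': array([ 0.20110393, -0.59128297,  0.23037201]), 'tool_rot': array([-1.79898279e+02,  1.59818369e-03,  1.87834956e+01]), 'force': array([ 7.12643491e-05,  1.04233545e-01, -2.32248864e-01]), 'moment': array([-0.0100819 , -0.0117381 , -0.00432988]), 'grasp_force': 0.0, 'width': 0.08543335341115758}
```

View pics/t0b.png

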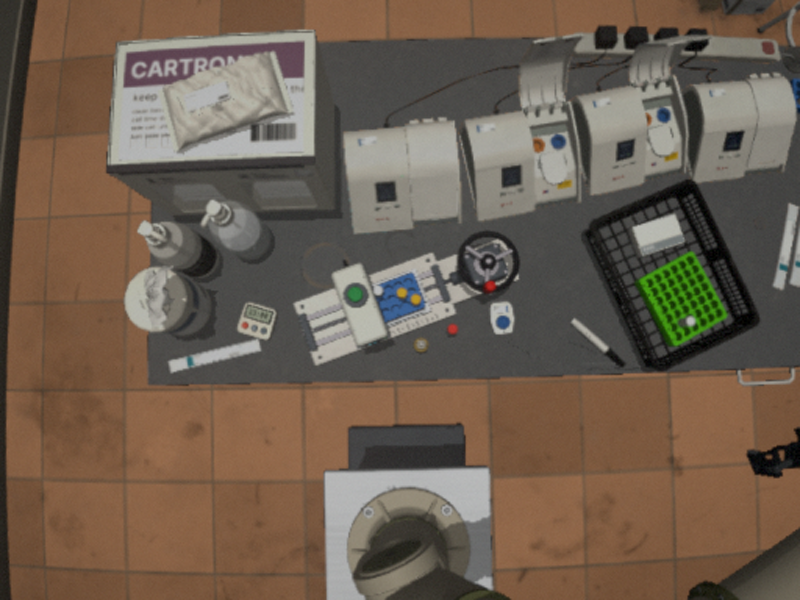

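View pics/s0b.png

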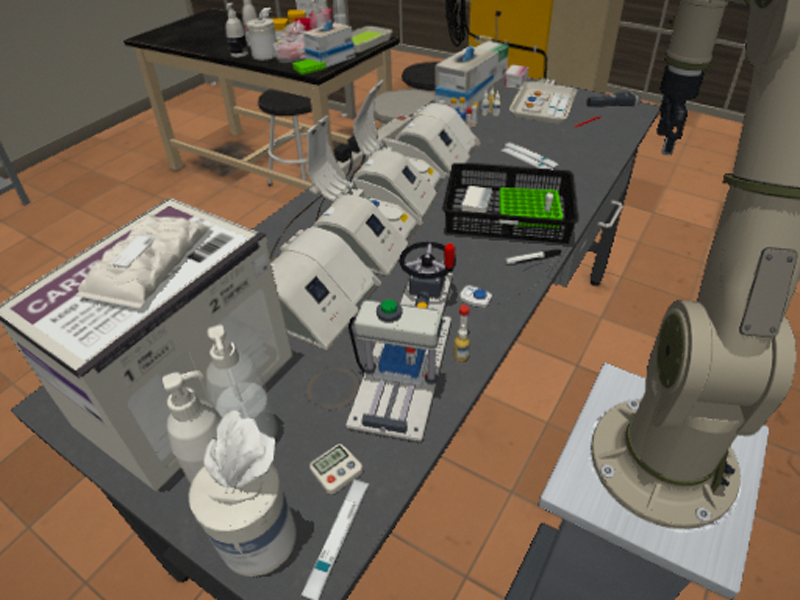

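The top view (800 px wide) shows the hub at about (488,262), the red handle at (490,286) and the green key at (355,294). The scene view shows the handle at (449,247) and the key at (389,305). I'll enlarge both to measure them.

```bash
python3 - <<'E'
import cv2,numpy as np
t=cv2.imread('pics/t0.png')[140:240,180:350]; s=cv2.imread('pics/s0.png')[145:225,220:320]
t=cv2.resize(t,None,fx=4.7,fy=4.7,interpolation=cv2.INTER_CUBIC); cv2.imwrite('pics/tc.png',t)
s=cv2.resize(s,None,fx=7,fy=7,interpolation=cv2.INTER_CUBIC); cv2.imwrite('pics/sc.png',s)
E
```

```text
(no output)
```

View pics/tc.png

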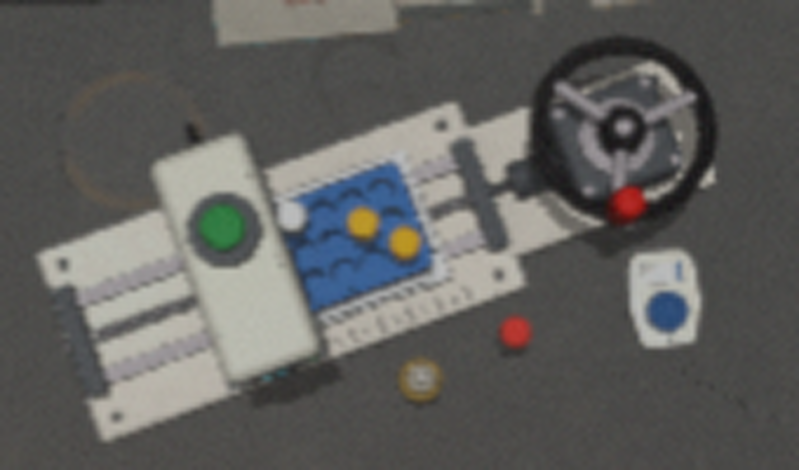

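View pics/sc.png

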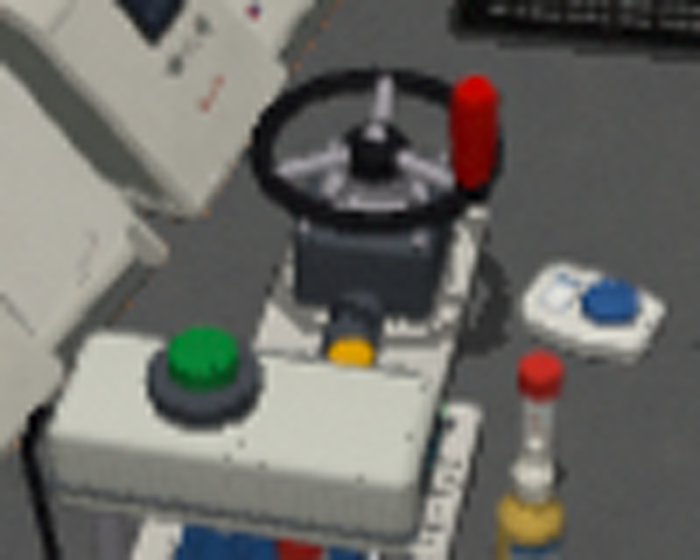

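```bash
python3 - <<'E'
from h import *
t=dict(np.load('pics/t0.npz'));s=dict(np.load('pics/s0.npz'))
T=lambda x,y:(x/4.7+180-.4,y/4.7+140-.4); S=lambda x,y:(x/7+220-.43,y/7+145-.43)
for n,a,b,z in (('hub',(624,126),(374,143),.096),('handle',(628,203),(474,90),.147),('key',(221,227),(203,345),.185)):
    print(n,atz(t,*T(*a),z).round(4),atz(s,*S(*b),z).round(4))
P=[atz(t,*T(*a),.02)[:2] for a in((63,264),(441,125),(499,274),(116,416))]
print(np.array(P).round(4)); 
for a,b in((0,1),(3,2),(0,3),(1,2)): d=P[b]-P[a];print(np.degrees(np.arctan2(d[1],d[0])),np.hypot(*d))
# rim ellipse outline centre at z=.088
print('rim c',[atz(t,*T(*a),.088).round(4)[:2] for a in((530,131),(717,131),(622,37),(622,226))])
for n,a,z in(('tube',(515,332),.066),('drop',(420,380),.084),('cart',(665,300),.02)):print(n,atz(t,*T(*a),z).round(3))
E
```

```text
hub [ 0.5345 -0.1591  0.096 ] [ 0.529  -0.1524  0.096 ]
handle [ 0.4808 -0.1523  0.147 ] [ 0.4784 -0.149   0.147 ]
key [0.4682 0.0779 0.185 ] [0.4668 0.0772 0.185 ]
[[ 0.4677  0.1931]
 [ 0.5515 -0.0518]
 [ 0.4541 -0.0859]
 [ 0.3697  0.16  ]]
-71.10599036725687 0.2587949117297183
-71.06150859039667 0.26002883225170026
-161.37073384458503 0.10337997032289926
-160.68608961052047 0.10317976329550799
rim c [array([ 0.5343, -0.1029]), array([ 0.5315, -0.2171]), array([ 0.5913, -0.1615]), array([ 0.4748, -0.1565])]
tube [ 0.414 -0.091  0.066]
drop [ 0.385 -0.032  0.084]
cart [ 0.435 -0.192  0.02 ]
```

Request:
drive_tool(
  steps=[
    [[0.48,0.675,0,0,0,-9.4],[0.48,0.675,0,0,0,-9.4],[0.48,0.675,0,0,0,0],[0.48,0.675,0,0,0,0],[0.48,0.675,0,0,0,0],[0.48,0.675,0,0,0,0],[0.48,0.675,0,0,0,0],[0.48,0.675,0,0,0,0],[0.48,0.675,0,0,0,0],[0.46,0.67,0,0,0,0],[0,0,0,0,0,0],[0,0,0,0,0,0]],
  ],
  claw=1,
  newtons=30,
)

```text
time_s: 1.6
tool_pos: [0.4877, -0.1874, 0.2309]
tool_rot: [180.0, 0.1, -0.0]
force: [0.2, -0.1, 0.0]
width: -0.0002
grasp_force: 0.0
```

Request:
drive_tool(
  steps=[
    [[0,0,-0.5,0,0,0],[0,0,-0.5,0,0,0],[0,0,-0.5,0,0,0],[0,0,-0.5,0,0,0],[0,0,-0.03,0,0,0],[0,0,0,0,0,0]],
  ],
)

```text
time_s: 2.35
tool_pos: [0.4881, -0.188, 0.1104]
tool_rot: [180.0, -0.0, -0.1]
force: [-0.2, 0.9, 1.2]
width: -0.0002
grasp_force: 0.0
```

```bash
python3 - <<'E'
from h import *
c=snap('scene','s1'); print(ctrl.get_state()['tool_pos'],ctrl.get_state()['force'])
i=cv2.imread('pics/s1.png')[120:220,220:340]; cv2.imwrite('pics/s1c.png',cv2.resize(i,None,fx=6,fy=6,interpolation=cv2.INTER_CUBIC))
# path rows of 10 deg from 212
p=np.array([.4877,-.1874]);h=np.array([.533,-.1595])
for th in range(202,-180,-10):
    q=h+.052*np.array([np.cos(np.radians(th)),np.sin(np.radians(th))]); print(th,((q-p)/.06).round(2));p=p+((q-p)/.06).round(2)*.06
E
```

```text
[ 0.48859747 -0.18792236  0.11086585] [ 0.05552883 -0.26524259  0.28335878]
202 [-0.05  0.14]
192 [-0.04  0.14]
182 [-0.02  0.15]
172 [0.01 0.16]
162 [0.03 0.14]
152 [0.06 0.14]
142 [0.08 0.13]
132 [0.11 0.11]
122 [0.12 0.09]
112 [0.13 0.07]
102 [0.14 0.04]
92 [0.15 0.02]
82 [ 0.16 -0.01]
72 [ 0.14 -0.03]
62 [ 0.14 -0.06]
52 [ 0.13 -0.08]
42 [ 0.11 -0.11]
32 [ 0.09 -0.12]
22 [ 0.07 -0.13]
12 [ 0.04 -0.14]
2 [ 0.02 -0.15]
-8 [-0.01 -0.16]
-18 [-0.03 -0.14]
-28 [-0.06 -0.14]
-38 [-0.08 -0.13]
-48 [-0.11 -0.11]
-58 [-0.12 -0.09]
-68 [-0.13 -0.07]
-78 [-0.14 -0.04]
-88 [-0.15 -0.02]
-98 [-0.16  0.01]
-108 [-0.14  0.03]
-118 [-0.14  0.06]
-128 [-0.13  0.08]
-138 [-0.11  0.11]
-148 [-0.09  0.12]
-158 [-0.07  0.13]
-168 [-0.04  0.14]
-178 [-0.02  0.15]
```

View pics/s1c.png

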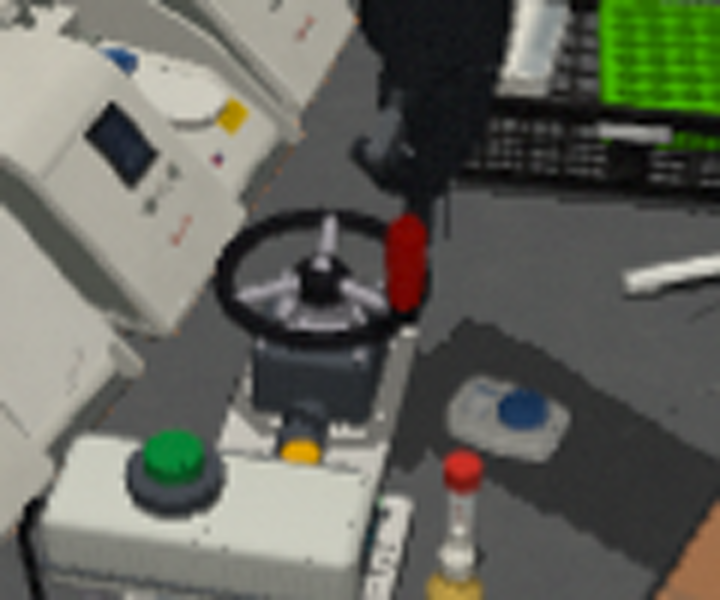

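The picture shows the fingers behind the handle, which is at about (406,262), and clear of everything else. Pushing now.

Request:
drive_tool(
  steps=[
    [[-0.05,0.14,0,0,0,0],[-0.04,0.14,0,0,0,0],[-0.02,0.15,0,0,0,0],[0.01,0.16,0,0,0,0],[0.03,0.14,0,0,0,0],[0.06,0.14,0,0,0,0],[0.08,0.13,0,0,0,0],[0.11,0.11,0,0,0,0],[0.12,0.09,0,0,0,0],[0.13,0.07,0,0,0,0],[0.14,0.04,0,0,0,0]],
  ],
)

```text
time_s: 3.78
tool_pos: [0.5226, -0.1078, 0.1092]
tool_rot: [-180.0, 0.0, 0.0]
force: [-3.1, 0.2, -0.6]
width: -0.0
grasp_force: 1.5
```

```bash
python3 - <<'E'
from h import *
c=snap('scene','s2'); print(ctrl.get_state()['tool_pos'],ctrl.get_state()['force'])
i=cv2.imread('pics/s2.png')[120:220,220:340]; cv2.imwrite('pics/s2c.png',cv2.resize(i,None,fx=6,fy=6,interpolation=cv2.INTER_CUBIC))
E
```

```text
[ 0.52370343 -0.10747527  0.10930194] [-0.82318484 -0.22454033 -0.06179675]
```

View pics/s2c.png

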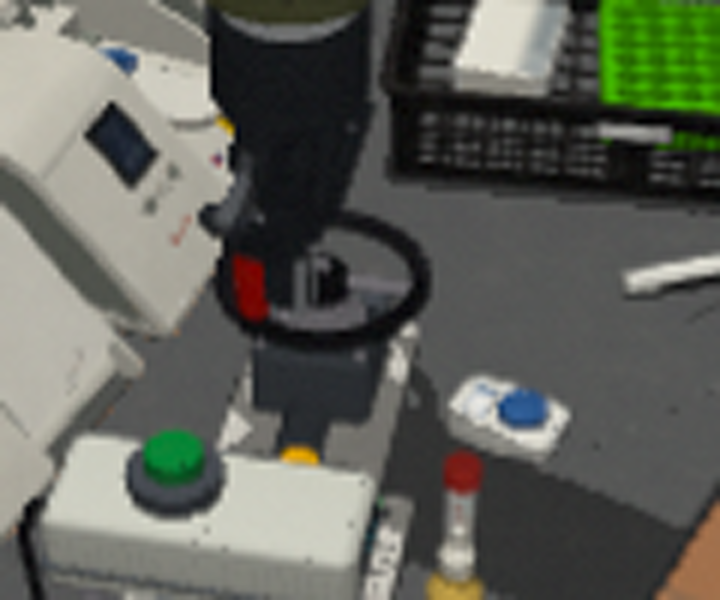

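The handle has been carried round to the far-left side, at about (252,288), and contact is good. Next I check how much room there is to the analyser behind the wheel.

```bash
python3 - <<'E'
from h import *
t=dict(np.load('pics/t0.npz'));s=dict(np.load('pics/s0.npz'))
def tri(a,b):
    A,r=ray(t,*a);B,q=ray(s,*b); r/=np.linalg.norm(r);q/=np.linalg.norm(q)
    M=np.stack([r,-q],1);x=np.linalg.lstsq(M,B-A,rcond=None)[0];P,Q=A+r*x[0],B+q*x[1];return ((P+Q)/2).round(3),np.linalg.norm(P-Q).round(4)
print('screen',tri((512/1.5625,176/1.5625),(122/6+220,145/6+120)))
for z in(0,.02,.05,.1,.15):print(z,atz(t,480/1.5625,219/1.5625,z).round(3),atz(t,532/1.5625,209/1.5625,z).round(3))
print('scene bottom corner z=0',atz(s,165/6+220,335/6+120,0).round(3),atz(s,270/6+220,130/6+120,0))
i=cv2.imread('pics/t0.png')[80:180,260:400]; cv2.imwrite('pics/tan.png',cv2.resize(i,None,fx=5.5,fy=5.5,interpolation=cv2.INTER_CUBIC))
E
```

```text
screen (array([ 0.696, -0.215,  0.079]), np.float64(0.0018))
0 [ 0.635 -0.16   0.   ] [ 0.653 -0.266  0.   ]
0.02 [ 0.63  -0.158  0.02 ] [ 0.648 -0.262  0.02 ]
0.05 [ 0.622 -0.154  0.05 ] [ 0.64  -0.255  0.05 ]
0.1 [ 0.61  -0.147  0.1  ] [ 0.627 -0.244  0.1  ]
0.15 [ 0.598 -0.141  0.15 ] [ 0.614 -0.233  0.15 ]
scene bottom corner z=0 [ 0.635 -0.162  0.   ] [ 0.68969257 -0.36939271  0.        ]
```

View pics/tan.png

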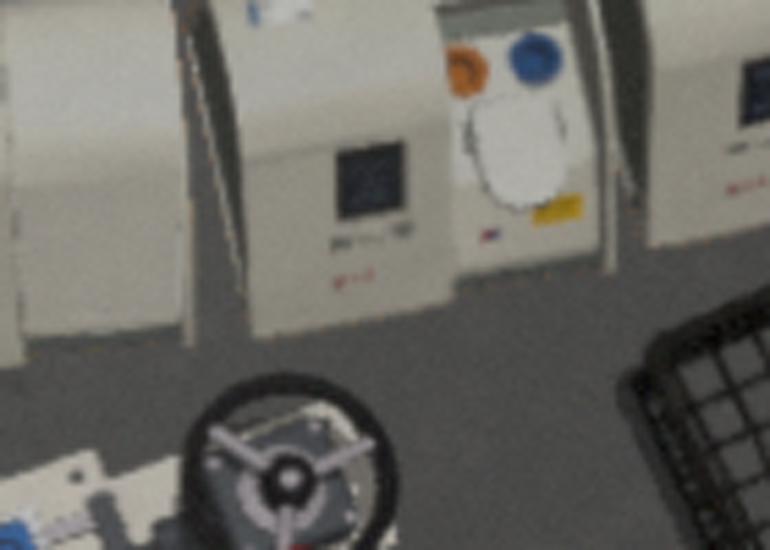

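The analyser's face slopes back, from x≈0.635 at the table to 0.70 at 80 mm height, so the gripper body is clear. Continuing.

Request:
drive_tool(
  steps=[
    [[0.15,0.02,0,0,0,0],[0.16,-0.01,0,0,0,0],[0.14,-0.03,0,0,0,0],[0.14,-0.06,0,0,0,0],[0.13,-0.08,0,0,0,0],[0.11,-0.11,0,0,0,0],[0.09,-0.12,0,0,0,0],[0.07,-0.13,0,0,0,0],[0.04,-0.14,0,0,0,0],[0.02,-0.15,0,0,0,0],[-0.01,-0.16,0,0,0,0],[-0.03,-0.14,0,0,0,0]],
  ],
)

```text
time_s: 5.32
tool_pos: [0.583, -0.1759, 0.1097]
tool_rot: [180.0, -0.0, -0.0]
force: [1.5, 2.5, -1.4]
width: 0.0001
grasp_force: 1.4
```

Request:
drive_tool(
  steps=[
    [[-0.06,-0.14,0,0,0,0],[-0.08,-0.13,0,0,0,0],[-0.11,-0.11,0,0,0,0],[-0.12,-0.09,0,0,0,0],[-0.13,-0.07,0,0,0,0],[-0.14,-0.04,0,0,0,0],[-0.15,-0.02,0,0,0,0],[-0.16,0.01,0,0,0,0],[-0.14,0.03,0,0,0,0],[-0.14,0.06,0,0,0,0],[-0.12,0.07,0,0,0,0],[0,0,0,0,0,0]],
  ],
)

```text
time_s: 6.82
tool_pos: [0.5008, -0.2002, 0.1093]
tool_rot: [-180.0, 0.1, 0.0]
force: [-0.0, 0.3, -0.1]
width: -0.0001
grasp_force: 0.0
```

```bash
python3 - <<'E'
from h import *
c=snap('scene','s3');snap('top','t3'); print(ctrl.get_state()['tool_pos'],ctrl.get_state()['force'])
i=cv2.imread('pics/s3.png')[120:220,220:340]; j=cv2.imread('pics/t3.png')[140:240,250:370]
f=lambda i:cv2.resize(i,None,fx=3.3,fy=5.5,interpolation=cv2.INTER_CUBIC)
cv2.imwrite('pics/s3c.png',np.hstack([cv2.resize(k,None,fx=3.3,fy=3.3,interpolation=cv2.INTER_CUBIC) for k in(i,j)]))
E
```

```text
[ 0.50119051 -0.2004078   0.10914551] [ 0.15305147 -0.55006139  0.24678085]
```

View pics/s3c.png

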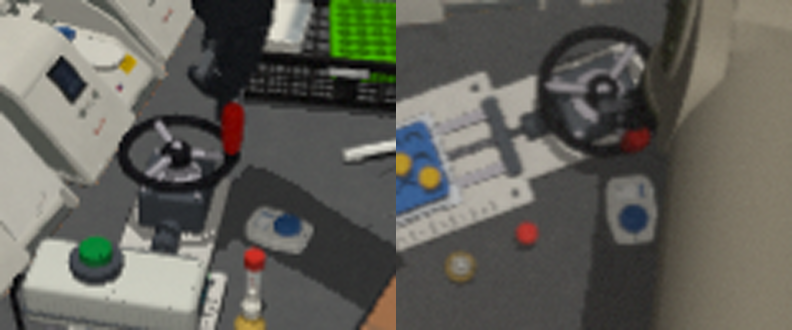

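The handle is now at (232,127) in the left crop, and the fingers are behind it. It is close to its start but still short. I'll measure what's left from the red blob in the scene camera.

```bash
cat > ang.py <<'E'
from h import *
def blob(fn,box,z):
    i=cv2.imread(f'pics/{fn}.png').astype(int); c=dict(np.load(f'pics/{fn}.npz')); x0,x1,y0,y1=box
    k=i[y0:y1,x0:x1]; w=np.clip(k[:,:,2]-np.maximum(k[:,:,0],k[:,:,1])-30,0,None).astype(float)
    m=(w>20).astype(np.uint8); n,l,st,ce=cv2.connectedComponentsWithStats(m); b=1+np.argmax(st[1:,4]); w=w*(cv2.dilate((l==b).astype(np.uint8),np.ones((3,3)))>0)
    Y,X=np.mgrid[y0:y1,x0:x1]; u,v=(w*X).sum()/w.sum(),(w*Y).sum()/w.sum()
    p=atz(c,u,v,z); d=p[:2]-[.533,-.1595]; print(fn,round(u,2),round(v,2),st[b,4],p.round(4),'ang',np.degrees(np.arctan2(d[1],d[0])).round(2)%360,'r',np.hypot(*d).round(4))
SB=(275,300,145,180); TB=(295,335,170,196)
E
python3 - <<'E'
from ang import *
for f in('s0','s1','s3'): blob(f,SB,.122)
for f in ('t0','t3'): blob(f,TB,.147)
E
```

```text
s0 287.18 162.03 95 [ 0.4827 -0.1582  0.122 ] ang 178.49 r 0.0503
s1 287.21 162.98 93 [ 0.4804 -0.1541  0.122 ] ang 174.14 r 0.0529
s3 290.03 158.04 91 [ 0.4847 -0.1803  0.122 ] ang 203.33 r 0.0526
t0 313.36 182.63 42 [ 0.4812 -0.1527  0.147 ] ang 172.5 r 0.0522
t3 322.79 181.65 30 [ 0.4832 -0.1783  0.147 ] ang 200.74 r 0.0532
```

Request:
drive_tool(
  steps=[
    [[-0.1,0.09,0,0,0,0],[-0.085,0.105,0,0,0,0],[-0.06,0.105,0,0,0,0],[0,0,0,0,0,0],[0,0,0,0,0,0],[0.02,-0.3,0,0,0,0],[0,-0.2,0.4,0,0,0],[0,-0.3,0.8,0,0,0],[0,-0.8,0.8,0,0,0],[0,-0.9,0,0,0,0],[0,-0.9,0,0,0,0],[0,-0.9,0,0,0,0]],
  ],
)

```text
time_s: 8.43
tool_pos: [0.4875, -0.4403, 0.2257]
tool_rot: [180.0, 0.0, -0.1]
force: [1.4, 0.6, -0.8]
width: 0.0
grasp_force: 0.0
```

```bash
python3 - <<'E'
from ang import *
snap('scene','s4');snap('top','t4'); print(ctrl.get_state()['tool_pos'])
for f in('s0','s4'): blob(f,SB,.122)
for f in ('t0','t4'): blob(f,TB,.147)
E
```

```text
[ 0.48387768 -0.4457592   0.22371652]
s0 287.18 162.03 95 [ 0.4827 -0.1582  0.122 ] ang 178.49 r 0.0503
s4 287.83 161.44 94 [ 0.4824 -0.1618  0.122 ] ang 182.57 r 0.0506
t0 313.36 182.63 42 [ 0.4812 -0.1527  0.147 ] ang 172.5 r 0.0522
t4 314.85 182.73 43 [ 0.4808 -0.1567  0.147 ] ang 176.92 r 0.0522
```

Request:
drive_tool(
  steps=[
    [[0,0.9,0,0,0,0],[0,0.9,0,0,0,0],[0,0.9,0,0,0,0],[0,0.8,0,0,0,0],[0,0,-0.8,0,0,0],[0,0,-0.8,0,0,0],[0,0,-0.4,0,0,0],[0,0,0,0,0,0],[0,0,0,0,0,0],[0,0,0,0,0,0]],
  ],
)

```text
time_s: 9.78
tool_pos: [0.4893, -0.2276, 0.1073]
tool_rot: [179.9, -0.1, -0.0]
force: [-0.3, -0.4, -0.2]
width: -0.0002
grasp_force: 0.0
```

```bash
python3 - <<'E'
from ang import *
snap('scene','s5'); print(ctrl.get_state()['tool_pos'])
for f in('s0','s1','s4','s5'):
    blob(f,SB,.122)
    i=cv2.imread(f'pics/{f}.png').astype(int)[180:215,235:270]; m=(i[:,:,1]-i[:,:,2]>30)&(i[:,:,1]-i[:,:,0]>20); y,x=np.nonzero(m); print('key',x.mean()+235,y.mean()+180,dict(np.load(f'pics/{f}.npz'))['T'][:3,3])
E
```

```text
[ 0.48920067 -0.22751184  0.10708158]
s0 287.18 162.03 95 [ 0.4827 -0.1582  0.122 ] ang 178.49 r 0.0503
key 248.51851851851853 195.76543209876544 [0.09103694 0.61301507 0.78789849]
s1 287.21 162.98 93 [ 0.4804 -0.1541  0.122 ] ang 174.14 r 0.0529
key 248.51851851851853 195.76543209876544 [0.09103694 0.61301507 0.78789849]
s4 287.83 161.44 94 [ 0.4824 -0.1618  0.122 ] ang 182.57 r 0.0506
key 248.51851851851853 195.76543209876544 [0.09103694 0.61301507 0.78789849]
s5 287.82 161.44 94 [ 0.4824 -0.1618  0.122 ] ang 182.55 r 0.0506
key 248.51851851851853 195.76543209876544 [0.09103694 0.61301507 0.78789849]
```

Request:
drive_tool(
  steps=[
    [[-0.03,0.3,0,0,0,0],[-0.02,0.25,0,0,0,0],[-0.01,0.15,0,0,0,0],[-0.01,0.05,0,0,0,0],[0,0.03,0,0,0,0],[0,0,0,0,0,0],[0,0,0,0,0,0]],
  ],
)

```text
time_s: 10.7
tool_pos: [0.4843, -0.1806, 0.1058]
tool_rot: [180.0, -0.0, -0.1]
force: [-0.6, -2.2, 4.1]
width: -0.0
grasp_force: 1.9
```

```bash
python3 - <<'E'
from ang import *
snap('scene','s6');snap('top','t6'); print(ctrl.get_state()['tool_pos'])
blob('s6',SB,.122);blob('t6',TB,.147)
E
```

```text
[ 0.48429483 -0.18060416  0.10583723]
s6 287.42 162.88 85 [ 0.4801 -0.1548  0.122 ] ang 174.97 r 0.0531Traceback (most recent call last):
  File "<stdin>", line 3, in <module>
  File "ang.py", line 5, in blob
    m=(w>20).astype(np.uint8); n,l,st,ce=cv2.connectedComponentsWithStats(m); b=1+np.argmax(st[1:,4]); w=w*(cv2.dilate((l==b).astype(np.uint8),np.ones((3,3)))>0)
                                                                                  ~~~~~~~~~^^^^^^^^^^
    return _wrapfunc(a, 'argmax', axis=axis, out=out, **kwds)
    return bound(*args, **kwds)
ValueError: attempt to get argmax of an empty sequence
```

Request:
drive_tool(
  steps=[
    [[0,0.015,0,0,0,0],[0,0,0,0,0,0],[0,0,0,0,0,0],[0.02,-0.3,0,0,0,0],[0,-0.4,0.1,0,0,0],[0,-0.3,0.9,0,0,0],[0,-0.5,0.9,0,0,0],[0,-0.9,0.5,0,0,0],[0,-0.9,0,0,0,0],[0,-0.7,0,0,0,0],[0,0,0,0,0,0]],
  ],
)

```text
time_s: 12.18
tool_pos: [0.4824, -0.4243, 0.2475]
tool_rot: [-180.0, 0.2, -0.4]
force: [0.1, 1.3, -0.5]
width: 0.0
grasp_force: 0.0
```

```bash
python3 - <<'E'
from ang import *
snap('scene','s7');snap('top','t7'); print(ctrl.get_state()['tool_pos'])
for f in('s0','s7'): blob(f,SB,.122)
for f in ('t0','t7'): blob(f,TB,.147)
E
```

```text
[ 0.4846836  -0.41984914  0.24832368]
s0 287.18 162.03 95 [ 0.4827 -0.1582  0.122 ] ang 178.49 r 0.0503
s7 287.22 162.03 93 [ 0.4826 -0.1582  0.122 ] ang 178.55 r 0.0504
t0 313.36 182.63 42 [ 0.4812 -0.1527  0.147 ] ang 172.5 r 0.0522
t7 313.36 182.65 42 [ 0.4812 -0.1527  0.147 ] ang 172.51 r 0.0523
```

The handle is back at its start to within 0.1° in both views. Next, the read key.

Request:
drive_tool(
  steps=[
    [[-0.03,0.8,0,0,0,0],[-0.03,0.8,0,0,0,0],[-0.03,0.8,0,0,0,0],[-0.03,0.8,0,0,0,0],[-0.03,0.8,0,0,0,0],[-0.03,0.8,0,0,0,0],[-0.03,0.8,0,0,0,0],[-0.03,0.8,0,0,0,0],[-0.03,0.8,0,0,0,0],[-0.03,0.8,0,0,0,0],[0,0,0,0,0,0],[0,0,0,0,0,0]],
  ],
)

```text
time_s: 13.78
tool_pos: [0.4669, 0.061, 0.2496]
tool_rot: [180.0, 0.0, 0.1]
force: [-0.2, -0.8, 0.1]
width: 0.0001
grasp_force: 0.0
```

Request:
drive_tool(
  steps=[
    [[0.01,0.28,0,0,0,0],[0,0,-0.4,0,0,0],[0,0,-0.4,0,0,0],[0,0,-0.15,0,0,0],[0,0,0,0,0,0],[0,0,0,0,0,0]],
  ],
)

```text
time_s: 14.52
tool_pos: [0.4685, 0.0774, 0.1936]
tool_rot: [-180.0, -0.1, -0.0]
force: [-0.3, -0.4, 0.1]
width: 0.0004
grasp_force: 0.0
```

Request:
drive_tool(
  steps=[
    [[0,0,-0.05,0,0,0],[0,0,-0.05,0,0,0],[0,0,-0.05,0,0,0],[0,0,0,0,0,0],[0,0,0,0,0,0]],
  ],
)

```text
time_s: 15.15
tool_pos: [0.4681, 0.0776, 0.1839]
tool_rot: [-180.0, -0.0, -0.0]
force: [-0.0, -0.4, 2.7]
width: 0.0
grasp_force: 1.0
```

Request:
drive_tool(
  steps=[
    [[0,0,-0.05,0,0,0],[0,0,-0.05,0,0,0],[0,0,-0.03,0,0,0],[0,0,0,0,0,0],[0,0,0,0,0,0]],
  ],
)

```text
time_s: 15.78
tool_pos: [0.4683, 0.0776, 0.1787]
tool_rot: [179.9, -0.1, -0.0]
force: [-11.6, -3.6, 29.4]
width: 0.0
grasp_force: 14.6
```

The force rose sharply to 29 N at z = 0.179, so the key is right down. Letting it up.

Request:
drive_tool(
  steps=[
    [[0,0,0.1,0,0,0],[0,0,0.3,0,0,0],[0,0,0.6,0,0,0],[0,0,0.5,0,0,0],[0,-0.8,0,0,0,0],[0,-0.8,0,0,0,0],[0,-0.8,0,0,0,0],[0,-0.8,0,0,0,0],[0,-0.8,0,0,0,0],[0,-0.8,0,0,0,0],[0,-0.8,0,0,0,0],[0,-0.8,0,0,0,0]],
  ],
)

```text
time_s: 17.27
tool_pos: [0.4677, -0.3079, 0.2652]
tool_rot: [-180.0, 0.0, -0.0]
force: [-0.1, 0.4, 0.2]
width: -0.0001
grasp_force: 0.0
```

Request:
drive_tool(
  steps=[
    [[0,-0.5,0,0,0,0],[0,0,0,0,0,0],[0,0,0,0,0,0],[0,0,0,0,0,0]],
  ],
)

```text
time_s: 17.77
tool_pos: [0.4685, -0.3351, 0.2659]
tool_rot: [-180.0, -0.0, 0.1]
force: [-0.2, 0.2, -0.4]
width: -0.0
grasp_force: 0.0
```

```bash
python3 - <<'E'
from ang import *
snap('scene','s8');snap('top','t8'); print(ctrl.get_state()['tool_pos'])
for f in('s0','s8'):
    blob(f,SB,.122)
    i=cv2.imread(f'pics/{f}.png').astype(int)[180:215,235:270]; m=(i[:,:,1]-i[:,:,2]>30)&(i[:,:,1]-i[:,:,0]>20); y,x=np.nonzero(m); print('key',x.mean()+235,y.mean()+180)
for f in ('t0','t8'): blob(f,TB,.147)
cv2.imwrite('pics/t8c.png',cv2.resize(cv2.imread('pics/t8.png')[120:250,90:420],None,fx=2.4,fy=2.4))
E
```

```text
[ 0.46836519 -0.33545644  0.26608568]
s0 287.18 162.03 95 [ 0.4827 -0.1582  0.122 ] ang 178.49 r 0.0503
key 248.51851851851853 195.76543209876544
s8 287.2 162.01 93 [ 0.4827 -0.1583  0.122 ] ang 178.63 r 0.0503
key 248.55 195.7125
t0 313.36 182.63 42 [ 0.4812 -0.1527  0.147 ] ang 172.5 r 0.0522
t8 313.37 182.64 42 [ 0.4812 -0.1527  0.147 ] ang 172.53 r 0.0522
```

View pics/t8c.png

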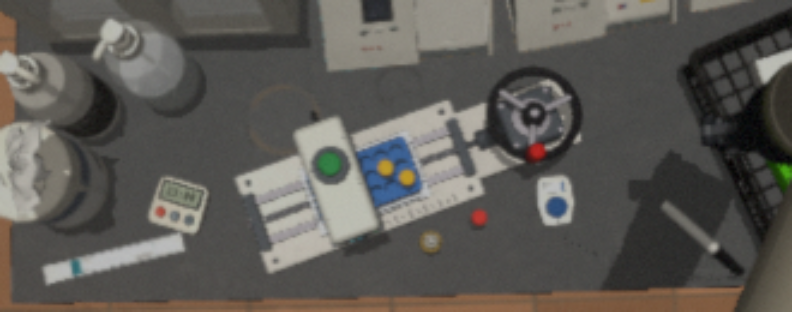

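The picture shows the handle back at its start (537,152), the key up (330,163), the rack moved under the reader, and the loose things where they were.

```bash
python3 -c "
from bench import ctrl
print(ctrl.finish_job())"
```

```text
the job is handed in; nothing more can be done
None
```

The job is handed in: I pushed the wheel one clockwise turn, with the handle back within about 0.1° of its start by the cameras, then pressed the read key right down and let it come up; the loose things look unmoved.

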